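# Feel and reset the free play of a hand lever

## Task

Feel out the free play of the hand lever: rock it back (clockwise from above) until it rests firmly on its return stop, then forward (counter-clockwise) until the drive just bites. Then move the stop by its knob so that the lever has 20 mm of free play at its grip (give or take 4), and check it by rocking the lever back onto the stop and forward to the bite again; let go and leave the lever resting there against the bite. Be gentle, never forcing the lever against the drive with more than 15 N at the grip, and leave the things round about where they are.

Things in the scene. Friction and masses are not known exactly. Their poses are not given: they have to be found in the camera images.
- axis (a point): The upright axis on which hand lever and return stop turn, at the top of the small dark nut at the middle of the lever unit, 83 mm above the desk. The unit is a grey foot plate, 236 x 190 x 12 mm, screwed down, with a grey drum of 114 mm diameter. Short tick marks on the plate under the grip lie 10 mm of grip travel apart. It faces the robot, turned by up to 15 degrees.
- drive: The driven part in the drum, out of sight. Origin on the axis at desk height, x axis along the middle tick; this does not tell where it bites: between 0 and 0.24 rad counter-clockwise of that, different each time. Up to there the lever turns freely (friction about 0.7 N at the grip); from there resistance rises by about 3 N per millimetre at the grip.
- lever: Aluminium hand lever: hub of 92 mm diameter, arm 16 mm wide, 61 to 73 mm above the desk. Origin on the axis at desk height, x axis along the arm to the grip. Forward, to the bite, is counter-clockwise from above (grip to the robot's right); back, to the stop, is clockwise. It stays where it is left, also lightly on the bite. At the start it can rock 36 to 83 mm at the grip.
- lever_grip (a point): Point on the middle line of the upright round black grip at the end of the hand lever, 120 mm from the axis and 110 mm above the desk; the grip is 22 mm in diameter from 95 mm to its top at 125 mm above the desk and is fixed to the lever.
- stop: The steel return stop: a ring of 124 mm diameter under the lever hub, with a lug and, clockwise of the lever, an arm with a knob. Origin on the axis at desk height, x axis along its arm to the knob. It turns about the axis, held by friction of 1.5 N m: it yields to about 13 N at its knob, or 12 N pushed by the lever's grip, and stays where it is left. It starts with far too much play.
- stop_lug (a point): Middle of the top of the lug that the lever's arm strikes: a pin of 14 mm diameter, 75 mm from the axis, top 80 mm above the desk. Lever and lug touch when the lever's x axis stands 0.90 rad counter-clockwise of the stop's x axis; the angle beyond 0.90 rad with the lever at the bite is the free play (20 mm at the grip = 0.167 rad).
- stop_knob (a point): Point on the middle line of the upright round black knob on the stop's arm, 115 mm from the axis and 100 mm above the desk; the knob is 18 mm in diameter from 72 mm to its top at 115 mm above the desk.
- glue_pot: Bystander: glue pot with a blue lid, 47 mm diameter, 70 mm high, loose; origin at the centre of its underside.
- thread_spool: Bystander: spool of dark thread, 35 mm diameter, 44 mm high, loose; origin at the centre of its underside.
- wax_tin: Bystander: flat round tin, 63 mm diameter, 21 mm high, loose; origin at the centre of its underside.
- sanding_block: Bystander: cork-brown sanding block, 35 x 55 x 22 mm, loose; origin at the centre of its underside.

How it is judged:
By the outcome, as a careful person would: the job done as asked, in the order asked, and still so for the second after the job is handed in, with the robot touching nothing.
It also fails if it takes over 72 s, if anything falls off the work surface, if the arm or the gripper's body presses on something with over 40 N, if the wrist force passes 120 N, or if a joint passes its speed limit or range.

## Robot

A 6-joint arm with a two-finger parallel gripper is mounted at the origin on a cart in front of the work surface, level with it; the furniture and walls round the work are solid. World frame = base frame: x ahead of the robot, y to its left, z up, the work surface at z = 0. Lengths are in m, angles in rad, forces in N, time in s.
With the tool pointing down it reaches from about 0.425 to 1.125 m from the base axis. Payload 14.9 kg.
Tool frame: the origin (TCP) lies midway between the tips of the shut fingers; the grasp point (between the pads) lies 19 mm behind it; x points along the fingers, y is the direction in which the jaws open and shut, and the axes are right-handed (so a half turn about x gives the same grasp; the last joint's range is limited). The gripper opens to 91 mm and grips with 3 to 60 N. Pads are 32 mm wide; open, the fingers measure 118 mm over their backs; the gripper's body (76 mm by 178 mm) begins 60 mm behind the grasp point.
Start: joints at [1.095, 0.379, 1.734, -0, 1.028, -0.033], TCP at [0.3, 0.632, 0.214] pointing down, gripper open.
Joint ranges: [-2.77, 2.77], [-0.74, 2.19], [0, 2.66], [-1.06, 4.2], [0.31, 2.87], [-3.08, 3.08]. Speed limits (rad/s): [1.89, 1.89, 2.39, 3.14, 3.14, 3.14].

## Interface

Orientations are given as a rotation vector (axis times angle).
In Python, from rig import get_state, snapshot, camera_model, job_done gives the robot as it stands. The module is installed in compiled form; this text tells all that it offers.
- The arm moves only by the shell command python3 -m inch 'ROWS'. ROWS is JSON, one flat list of numbers, 5 for each row, row after row: the shift along the tool's x, y, z in mm, then the turn about the tool's x in rad, then the closure in counts, from 0 (fully open) to 255 (shut). A call has exactly 8 rows; each row is the pose to reach, as a shift and turn from the pose commanded when the call began, along the tool's axes at that moment; what a row does not reach only later rows make up. A row lasts 1/12 s, in which the tool goes at most 41.7 mm and 7.16 degrees, less where a joint would pass 70% of its speed; a pose out of reach is approached as far as the arm can. A call with a gripper value outside its range is refused whole. The fingers move at their own pace and stop on an object; the grip force is fixed at half the most. Time passes only in rows, so rows that repeat a pose let the fingers close, or fill a call up. It gives the time, the measured TCP pose, the force and the opening at its end, in the units of the state.
- get_state(): the state, without advancing time (a new reading comes with each control period).
- snapshot(name): name is "scene" or "top" or "wrist"; returns the picture (384x512x3 uint8, red, green, blue); there is no depth.
- camera_model(name): a dict with "fx", "fy", "cx", "cy" (pixels), "position" and "rotation" of the camera in the world. Camera axes: x right, y up, looking along -z (the intrinsics and any distortion apply to the point x, -y, -z); pixel columns grow to the right and rows downward; lengths in m; the calibration is good to about 2 mm. A picture is of the moment at which its call begins: read the wrist's pose just before it. camera_model takes no time and is no camera call; for the wrist camera it gives the pose at the moment of the call.
- job_done(): hands the job in, once; it reports no verdict.
The state is a dict: "time": time; "joints": joint angles; "joint_vel": joint speeds; "tau": joint torques, N m; "tcp_pos": TCP position; "ee_rot": TCP orientation; "contact_force": force on the tool from outside, world axes, zero at the start; "torque": the same for the moment, N m; "gripper_width": finger opening in m.
Only numpy, scipy, OpenCV 4.12 (cv2) and the standard library are available. Lean on these libraries where they do the work, as an engineer would, in place of code of your own. Each camera call takes 0.05 s, during which the arm holds its last target.

## Working session

There is one attempt and no reset: what is moved stays moved. The work goes in short steps, Python scripts to look and compute and a shell command to move; the robot and the scene stay as the last step left them, time stands still between calls to the robot, and variables do not carry over. Pictures are saved under pics/ and viewed, and the job is handed in when it is done.

```bash
mkdir -p pics; ls; python3 - <<'E'
from rig import *
import cv2
s=get_state()
for k,v in s.items(): print(k,v)
for n in ("scene","top","wrist"):
    m=camera_model(n); print(n,m)
    im=snapshot(n); cv2.imwrite(f"pics/{n}0.png",im[:,:,::-1])
E
```

```text
pics
time 0.0
joints [ 1.09471004e+00  3.79434884e-01  1.73479463e+00 -1.53690448e-05
  1.02851794e+00 -3.32954228e-02]
joint_vel [ 0.00052934  0.00024693 -0.00183331  0.0006096   0.00025086  0.00020288]
tau [ 1.62416007e-03 -7.63728762e+01 -4.34378099e+01  6.50617504e-02
  4.24386549e-02 -1.09599544e-04]
tcp_pos [0.2997395  0.63212064 0.213263  ]
ee_rot [ 0.34637299  1.54303962 -0.34814554]
contact_force [-0.7132794  -0.14547983 -0.74804968]
torque [-0.00730972  0.01333641  0.03920559]
gripper_width 0.0914291011873985
scene {'fx': 420.0992798969875, 'fy': 420.0992798969875, 'cx': 260.01559331268953, 'cy': 185.4918442178136, 'position': array([ 0.23886585, -0.55215716,  0.75211361]), 'rotation': array([ 0.71878771, -0.2013812 , -0.57145903])}
top {'fx': 398.15976657923056, 'fy': 398.15976657923056, 'cx': 260.60482496703173, 'cy': 196.3709787145603, 'position': array([ 0.49764651, -0.05518728,  1.14152829]), 'rotation': array([ 0.0345434 , -0.04706943, -1.58223492])}
wrist {'fx': 311.24555280249706, 'fy': 311.24555280249706, 'cx': 254.04759333845126, 'cy': 194.2026529369513, 'position': array([0.23848571, 0.66096164, 0.38384225]), 'rotation': array([-0.22004257, -0.13745465,  1.1225573 ])}
```

View pics/top0.png

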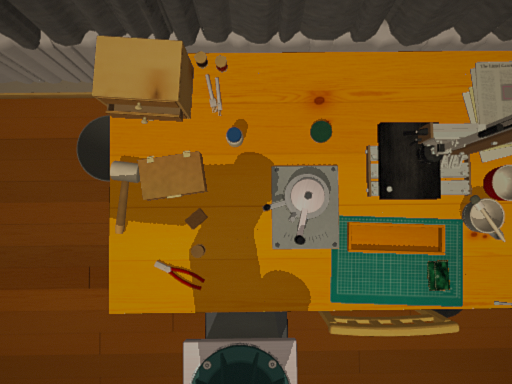

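View pics/scene0.png

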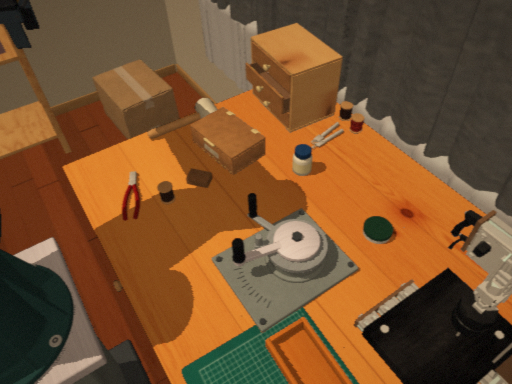

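The top view shows the lever unit at about (306,197), the grip at (299,240), the knob at (267,207), the blue lid at (235,134) and the tin at (321,131). Next I'll zoom in and measure.

```bash
cat > h.py <<'E'
import numpy as np, cv2
from rig import *
from scipy.spatial.transform import Rotation as R
def ray(m,px):
    d=np.array([(px[0]-m['cx'])/m['fx'],-(px[1]-m['cy'])/m['fy'],-1.])
    return m['position'],R.from_rotvec(m['rotation']).apply(d)
def onz(m,px,z):
    p,d=ray(m,px); return p+d*(z-p[2])/d[2]
def proj(m,P):
    c=R.from_rotvec(m['rotation']).inv().apply(np.asarray(P)-m['position'])
    return np.array([m['cx']+m['fx']*c[...,0]/-c[...,2],m['cy']-m['fy']*c[...,1]/-c[...,2]]).T
def crop(src,out,x0,y0,x1,y1,k):
    im=cv2.imread(src)[y0:y1,x0:x1]; cv2.imwrite(out,cv2.resize(im,None,fx=k,fy=k,interpolation=cv2.INTER_CUBIC))
def blobs(im,thr,box):
    x0,y0,x1,y1=box
    g=im[y0:y1,x0:x1].max(axis=2); m=(g<thr).astype(np.uint8)
    n,l,st,c=cv2.connectedComponentsWithStats(m)
    return [(st[i].tolist(),(c[i]+[x0,y0]).round(2).tolist()) for i in range(1,n) if st[i][4]>15]
E
python3 - <<'E'
from h import *
crop("pics/top0.png","pics/top0z.png",250,150,350,260,7)
crop("pics/scene0.png","pics/scene0z.png",200,170,370,330,4.5) if 0 else None
im=cv2.imread("pics/scene0.png")[180:330,200:370]; cv2.imwrite("pics/scene0z.png",cv2.resize(im,None,fx=4,fy=4,interpolation=cv2.INTER_CUBIC))
im=cv2.imread("pics/top0.png"); print(blobs(im,40,(250,180,345,255)))
im=cv2.imread("pics/scene0.png"); print(blobs(im,40,(225,185,275,270)))
E
```

```text
[([14, 25, 6, 5, 25], [266.44, 206.8]), ([45, 55, 10, 9, 66], [299.32, 239.44])]
[([23, 8, 9, 25, 161], [252.14, 205.08]), ([8, 54, 12, 24, 238], [238.03, 250.9])]
```

View pics/top0z.png

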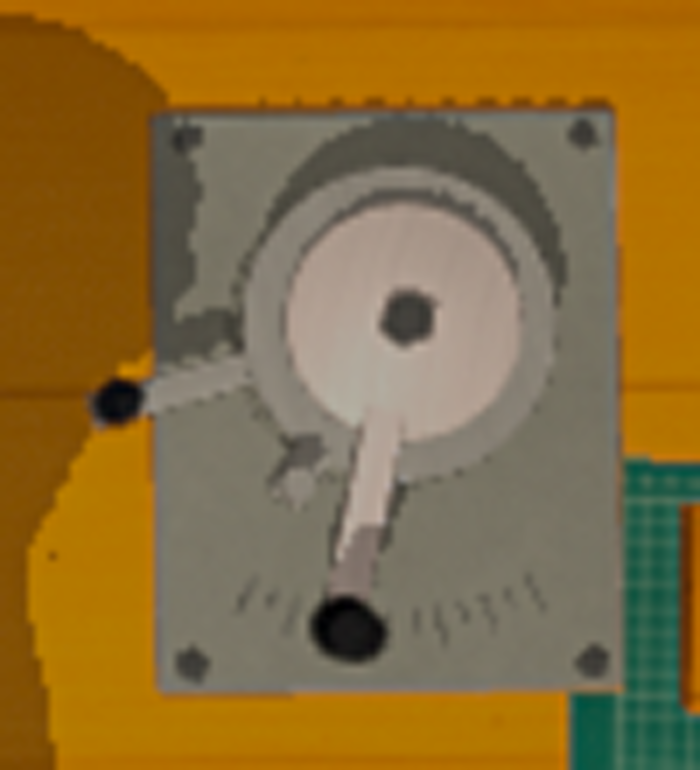

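View pics/scene0z.png

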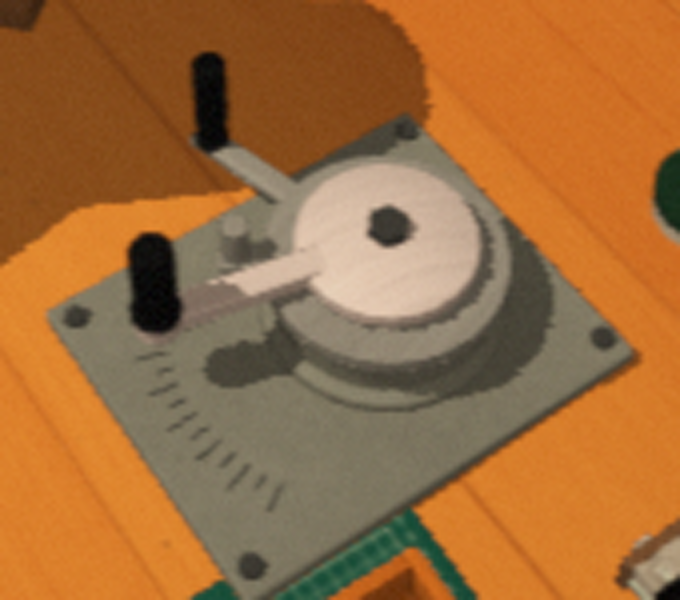

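View pics/wrist0.png

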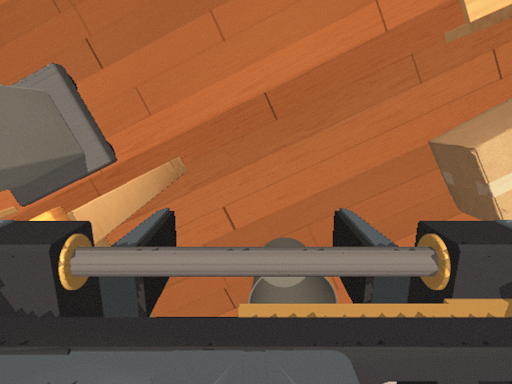

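```bash
python3 - <<'E'
from h import *
t=camera_model("top"); s=camera_model("scene")
A=onz(t,(308.3,195.3),.083); print("axis top",A)
A2=onz(s,(200+389/4,180+224/4),.083); print("axis scene",A2)
def tri(a,b):
    p,d=ray(t,a);q,e=ray(s,b); 
    M=np.stack([d,-e],1); k=np.linalg.lstsq(M,q-p,rcond=None)[0]
    return p+d*k[0],q+e*k[1]
for nm,a,b,z in (("grip",(299.32,239.44),(238.03,250.9),.11),("knob",(266.44,206.8),(252.14,205.08),.1)):
    print(nm,tri(a,b),onz(t,a,z),onz(s,b,z))
    for P in (onz(t,a,z),onz(s,b,z)):
        v=P-(A+A2)/2; print(np.hypot(*v[:2]),np.arctan2(v[1],v[0]))
# plate corners, z=.012 top view
c=np.array([[152,112],[612,110],[622,688],[160,692]])/7+[250,150]
C=[onz(t,p,.012) for p in c]; print(np.array(C).round(4))
for i in range(4): 
    v=C[(i+1)%4]-C[i]; print(np.hypot(*v[:2]),np.arctan2(v[1],v[0]))
for nm,a,z in (("pot",(234.7,133.5),.07),("tin",(321,131),.021),("spool",(197,251),.044),("block",(197,218),.022)): print(nm,onz(t,a,z))
E
```

```text
axis top [ 0.55393405 -0.19108647  0.083     ]
axis scene [ 0.55270504 -0.19350147  0.083     ]
grip (array([ 0.43772759, -0.16402125,  0.09374008]), array([ 0.43703954, -0.1636661 ,  0.09374254])) [ 0.43865744 -0.16233233  0.11      ] [ 0.43214595 -0.17325929  0.11      ]
0.11851202216602726 2.8860037742570297
0.12265952885053379 2.9857799284129984
knob (array([ 0.52462199, -0.07913897,  0.08251588]), array([ 0.52360838, -0.07858379,  0.0824775 ])) [ 0.52417663 -0.07874353  0.1       ] [ 0.51615746 -0.09097587  0.1       ]
0.11723058999303532 1.8220255540364931
0.1079183823603809 1.9223464951532185
[[ 0.6426 -0.0973  0.012 ]
 [ 0.6414 -0.285   0.012 ]
 [ 0.4068 -0.2839  0.012 ]
 [ 0.4075 -0.0973  0.012 ]]
0.18775825815566632 -1.5774751512618637
0.23459575405245894 3.1367648963339683
0.18656645503931574 1.5667638658707217
0.23509470219780268 0.000240606837141666
pot [0.72501409 0.00423808 0.07      ]
tin [ 0.74003752 -0.23856442  0.021     ]
spool [0.40687007 0.11163891 0.044     ]
block [0.49706367 0.11463758 0.022     ]
```

```bash
cat >> h.py <<'E'
AX=np.array([.5535,-.192])
def plan(P,yaw=None,s=None):
    s=s or get_state(); M=R.from_rotvec(s['ee_rot']).as_matrix()
    d=M.T@(np.asarray(P)-s['tcp_pos'])*1000
    yc=np.arctan2(M[1,1],M[0,1])
    # turn about tool x (down): yaw decreases with +turn
    sg=-1 if M[2,0]<0 else 1
    tr=None if yaw is None else sg*((yaw-yc+np.pi/2)%np.pi-np.pi/2)
    print("shift mm",d.round(1),"jaw yaw",round(yc,3),"turn",tr, "t",round(s['time'],2))
    return d,tr
E
python3 - <<'E'
from h import *
s=get_state(); print(R.from_rotvec(s['ee_rot']).as_matrix().round(3))
th=2.89
plan([.50,.2,.22],th-np.pi/2)
plan([.438,-.163,.22],th-np.pi/2)
E
```

```text
[[-0.     0.428  0.904]
 [-0.001  0.904 -0.428]
 [-1.    -0.001 -0.   ]]
shift mm [  -6.3 -304.8  366.1] jaw yaw 1.128 turn -0.1911635961390019 t 0.15
shift mm [  -6.  -659.3  465.6] jaw yaw 1.128 turn -0.1911635961390019 t 0.15
```

```bash
python3 -m inch '[-6,-305,366,-0.19,0,-6,-305,366,-0.19,0,-6,-305,366,-0.19,0,-6,-305,366,-0.19,0,-6,-305,366,-0.19,0,-6,-305,366,-0.19,0,-6,-305,366,-0.19,0,-6,-305,366,-0.19,0]'; python3 - <<'E'
from h import *
plan([.438,-.163,.22],2.89-np.pi/2)
E
```

```text
time: 0.82
tcp_pos: [0.4402, 0.3281, 0.2181]
ee_rot: [0.198, 1.562, -0.198]
contact_force: [0.6, 0.3, 0.6]
gripper_width: 0.0912
shift mm [  -1.9 -476.   120.6] jaw yaw 1.318 turn -0.0009383023513831468 t 0.82
```

```bash
python3 -m inch '[-2,-476,120,0,0,-2,-476,120,0,0,-2,-476,120,0,0,-2,-476,120,0,0,-2,-476,120,0,0,-2,-476,120,0,0,-2,-476,120,0,0,-2,-476,120,0,0]'; python3 - <<'E'
from h import *
plan([.438,-.163,.18],2.89-np.pi/2)
E
```

```text
time: 1.48
tcp_pos: [0.4374, -0.0052, 0.2197]
ee_rot: [0.198, 1.561, -0.198]
contact_force: [0.3, 0.1, -0.6]
gripper_width: 0.0912
shift mm [  39.7 -152.6   40. ] jaw yaw 1.318 turn -0.000939376137138126 t 1.48
```

```bash
python3 -m inch '[20,-152,40,0,0,20,-152,40,0,0,20,-152,40,0,0,20,-152,40,0,0,39,-152,40,0,0,39,-152,40,0,0,39,-152,40,0,0,39,-152,40,0,0]'; python3 - <<'E'
from h import *
s=get_state(); print(s['tcp_pos'],s['contact_force'],s['joint_vel'].round(3)); print(camera_model("wrist"))
im=snapshot("wrist")[:,:,::-1]; cv2.imwrite("pics/w1.png",im)
im=snapshot("top")[:,:,::-1]; cv2.imwrite("pics/t1.png",im)
crop("pics/t1.png","pics/t1z.png",230,150,370,270,5)
E
```

```text
time: 2.15
tcp_pos: [0.4387, -0.1599, 0.1809]
ee_rot: [0.198, 1.562, -0.198]
contact_force: [0.2, 0.7, 0.0]
gripper_width: 0.0916
[ 0.43867939 -0.15985258  0.18092191] [0.17620201 0.67834415 0.04446649] [ 0.009 -0.011 -0.004  0.001 -0.003 -0.003]
{'fx': 311.24555280249706, 'fy': 311.24555280249706, 'cx': 254.04759333845126, 'cy': 194.2026529369513, 'position': array([ 0.37293236, -0.14341379,  0.35140543]), 'rotation': array([-0.20916739, -0.16148927,  1.31213082])}
```

View pics/w1.png

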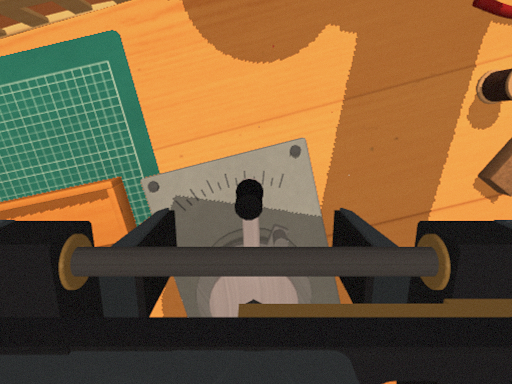

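View pics/t1z.png

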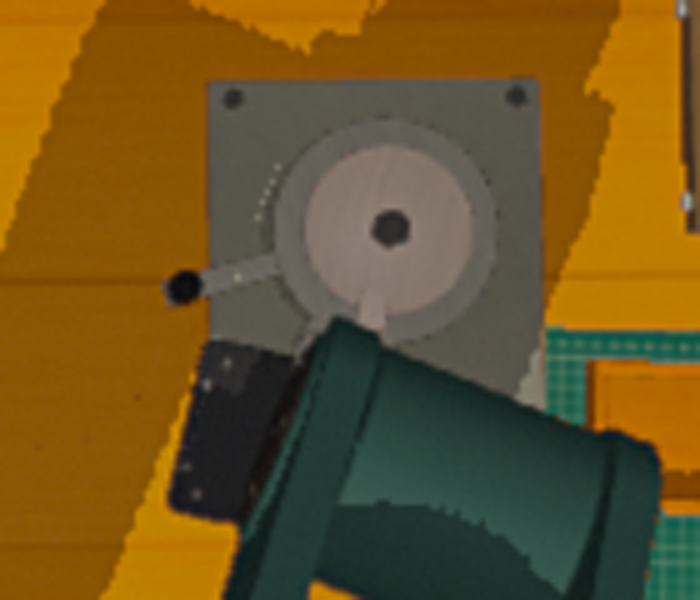

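```bash
python3 - <<'E'
from h import *
m=camera_model("wrist"); im=cv2.imread("pics/w1.png")
print(blobs(im,40,(230,170,270,225)))
print(onz(m,(249,206),.125), onz(m,(249,199),.11)); print(proj(m,np.array([[.438,-.163,.125],[.438,-.163,.095],[.438,-.163,.073]])))
E
python3 - <<'E'
import cv2
from h import *
crop("pics/w1.png","pics/w1z.png",130,130,350,320,3.5)
E
```

```text
[([5, 9, 28, 40, 916], [248.66, 199.03])]
[ 0.43638944 -0.16366327  0.125     ] [ 0.43490554 -0.1635315   0.11      ]
[[250.38007038 207.7649731 ]
 [250.80753197 197.68671882]
 [251.06588779 191.59546816]]
```

View pics/w1z.png

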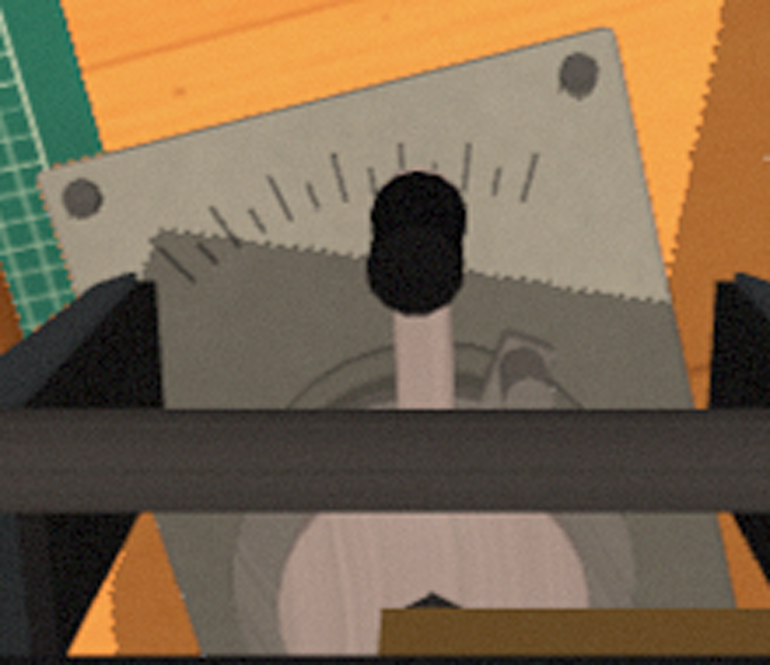

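The wrist view shows the round top of the grip at about (249,206), between the open fingers. That puts it at (0.437, -0.164), 120 mm from the axis as it should be, so I'll go down.

```bash
python3 - <<'E'
from h import *
plan([.437,-.1635,.092],2.903-np.pi/2)
E
```

```text
shift mm [89.3 -4.1 -1.1] jaw yaw 1.319 turn -0.01276585617187953 t 2.25
```

```bash
python3 -m inch '[20,-4,-1,-0.01,0,40,-4,-1,-0.01,0,60,-4,-1,-0.01,0,80,-4,-1,-0.01,0,89,-4,-1,-0.01,0,89,-4,-1,-0.01,0,89,-4,-1,-0.01,120,89,-4,-1,-0.01,120]'; python3 -m inch '[0,0,0,0,255,0,0,0,0,255,0,0,0,0,255,0,0,0,0,255,0,0,0,0,255,0,0,0,0,255,0,0,0,0,255,0,0,0,0,255]'; python3 - <<'E'
from h import *
s=get_state();print(s['contact_force'],s['tcp_pos'])
v=s['tcp_pos'][:2]-AX; print(np.hypot(*v),np.arctan2(v[1],v[0]))
E
```

```text
time: 2.92
tcp_pos: [0.4375, -0.1642, 0.0927]
ee_rot: [0.19, 1.561, -0.191]
contact_force: [-0.7, 0.1, 0.4]
gripper_width: 0.0802
time: 3.58
tcp_pos: [0.4367, -0.1641, 0.0915]
ee_rot: [0.191, 1.562, -0.191]
contact_force: [-0.2, -0.0, 0.3]
gripper_width: 0.0276
[-0.24043158 -0.03441653  0.30156573] [ 0.43665707 -0.16414091  0.09147141]
0.12011827143859043 2.9075308445275514
```

```bash
python3 -m inch '[0,0,0,0,255,0,0,0,0,255,0,0,0,0,255,2,3,0,0.025,255,2,6,0.15,0.05,255,2,8,0.27,0.067,255,2,10,0.42,0.083,255,2,10,0.42,0.083,255]';  cat >> h.py <<'E'
def rep():
    s=get_state(); v=s['tcp_pos'][:2]-AX; r=np.hypot(*v); th=np.arctan2(v[1],v[0])%(2*np.pi)
    M=R.from_rotvec(s['ee_rot']).as_matrix()
    f=M.T@s['contact_force']
    print("t %.2f th %.4f arc %.1f r %.1f z %.1f yaw %.3f ftool"%(s['time'],th,th*120,r*1000,s['tcp_pos'][2]*1000,np.arctan2(M[1,1],M[0,1])),f.round(2),"w %.1f"%(s['gripper_width']*1000),"Mz %.2f"%s['torque'][2])
E
python3 -c "
from h import *
rep()"
```

```text
time: 4.25
tcp_pos: [0.4395, -0.1544, 0.0904]
ee_rot: [0.256, 1.556, -0.256]
contact_force: [-9.5, 2.9, 28.1]
gripper_width: 0.0207
t 4.25 th 2.8227 arc 338.7 r 120.0 z 90.4 yaw 1.244 ftool [-28.11  -0.32  -9.91] w 20.7 Mz -0.05
```

```bash
python3 -m inch '[-1,0,-0.15,0,255,-2,0,-0.3,0,255,-2,0,-0.3,0,255,-2,0,-0.3,0,255,-2,0,-0.3,0,255,-2,0,-0.3,0,255,-2,0,-0.3,0,255,-2,0,-0.3,0,255]'; 
python3 -c "
from h import *
rep()"
```

```text
time: 4.92
tcp_pos: [0.4394, -0.1545, 0.091]
ee_rot: [0.256, 1.555, -0.256]
contact_force: [6.7, -1.7, -15.7]
gripper_width: 0.0208
t 4.92 th 2.8239 arc 338.9 r 120.1 z 91.0 yaw 1.245 ftool [15.75  0.54  6.92] w 20.8 Mz -0.07
```

```bash
python3 -m inch '[0.4,0,0.1,0,255,0.7,1,0.1,0.008,255,0.7,2,0.12,0.017,255,0.7,3,0.16,0.025,255,0.7,4,0.19,0.033,255,0.7,5,0.22,0.042,255,0.7,6,0.27,0.05,255,0.7,6,0.27,0.05,255]'; 
python3 -c "
from h import *
rep()"
```

```text
time: 5.58
tcp_pos: [0.4414, -0.1487, 0.0908]
ee_rot: [0.295, 1.551, -0.295]
contact_force: [1.1, -0.0, -1.1]
gripper_width: 0.0208
t 5.58 th 2.7726 arc 332.7 r 120.2 z 90.8 yaw 1.194 ftool [1.12 0.4  1.06] w 20.8 Mz -0.07
```

```bash
python3 -m inch '[0,0.3,0,0.002,255,0,0.6,0,0.005,255,0,0.9,0,0.007,255,0,1.2,0,0.01,255,0,1.5,0.01,0.0125,255,0,1.8,0.01,0.015,255,0,2,0.01,0.0167,255,0,2,0.01,0.0167,255]'; 
python3 -c "
from h import *
rep()"
python3 -m inch '[0,0.2,0,0.002,255,0,0.4,0,0.003,255,0,0.6,0,0.005,255,0,0.8,0,0.007,255,0,1,0,0.008,255,0,1,0,0.008,255,0,1,0,0.008,255,0,1,0,0.008,255]'; 
python3 -c "
from h import *
rep()"
```

```text
time: 6.25
tcp_pos: [0.4421, -0.1469, 0.0908]
ee_rot: [0.308, 1.549, -0.308]
contact_force: [0.0, 0.5, 0.6]
gripper_width: 0.021
t 6.25 th 2.7572 arc 330.9 r 120.2 z 90.8 yaw 1.178 ftool [-0.59  0.43 -0.17] w 21.0 Mz -0.05
time: 6.92
tcp_pos: [0.4425, -0.146, 0.0908]
ee_rot: [0.314, 1.548, -0.314]
contact_force: [-0.7, -1.2, 1.4]
gripper_width: 0.0203
t 6.92 th 2.7489 arc 329.9 r 120.2 z 90.8 yaw 1.170 ftool [-1.4  -1.32 -0.17] w 20.3 Mz -0.07
```

```bash

python3 -m inch '[0,0.1,0,0.001,255,0,0.2,0,0.002,255,0,0.3,0,0.002,255,0,0.4,0,0.003,255,0,0.4,0,0.003,255,0,0.4,0,0.003,255,0,0.4,0,0.003,255,0,0.4,0,0.003,255]'; 
python3 -c "
from h import *
rep()"
python3 -m inch '[0,0.1,0,0.001,255,0,0.2,0,0.002,255,0,0.3,0,0.002,255,0,0.4,0,0.003,255,0,0.4,0,0.003,255,0,0.4,0,0.003,255,0,0.4,0,0.003,255,0,0.4,0,0.003,255]'; 
python3 -c "
from h import *
rep()"
```

```text
time: 7.58
tcp_pos: [0.4426, -0.1457, 0.0908]
ee_rot: [0.317, 1.548, -0.317]
contact_force: [-2.3, -0.3, 1.3]
gripper_width: 0.0206
t 7.58 th 2.7459 arc 329.5 r 120.2 z 90.8 yaw 1.167 ftool [-1.33 -1.16 -2.05] w 20.6 Mz -0.05
time: 8.25
tcp_pos: [0.4428, -0.1453, 0.0908]
ee_rot: [0.319, 1.547, -0.319]
contact_force: [-2.6, 0.3, 2.3]
gripper_width: 0.0209
t 8.25 th 2.7423 arc 329.1 r 120.2 z 90.8 yaw 1.164 ftool [-2.3  -0.77 -2.44] w 20.9 Mz -0.07
```

```bash

python3 -m inch '[0,0.2,0,0.002,255,0,0.4,0,0.003,255,0,0.6,0,0.005,255,0,0.8,0,0.007,255,0,0.8,0,0.007,255,0,0.8,0,0.007,255,0,0.8,0,0.007,255,0,0.8,0,0.007,255]'; 
python3 -c "
from h import *
rep()"
python3 -m inch '[0,0.2,0,0.002,255,0,0.4,0,0.003,255,0,0.6,0,0.005,255,0,0.8,0,0.007,255,0,0.8,0,0.007,255,0,0.8,0,0.007,255,0,0.8,0,0.007,255,0,0.8,0,0.007,255]'; 
python3 -c "
from h import *
rep()"
```

```text
time: 8.92
tcp_pos: [0.4431, -0.1445, 0.0908]
ee_rot: [0.324, 1.547, -0.324]
contact_force: [-2.9, 1.0, 3.5]
gripper_width: 0.0213
t 8.92 th 2.7356 arc 328.3 r 120.2 z 90.8 yaw 1.157 ftool [-3.48 -0.28 -3.09] w 21.3 Mz -0.03
time: 9.58
tcp_pos: [0.4434, -0.1438, 0.0908]
ee_rot: [0.33, 1.546, -0.33]
contact_force: [-4.3, 1.0, 3.3]
gripper_width: 0.0205
t 9.58 th 2.7289 arc 327.5 r 120.2 z 90.8 yaw 1.150 ftool [-3.25 -0.79 -4.34] w 20.5 Mz -0.06
```

```bash

python3 -m inch '[0,0.2,-0.1,0.002,255,-0.1,0.4,-0.1,0.003,255,-0.1,0.6,-0.1,0.005,255,-0.1,0.8,-0.1,0.007,255,-0.1,0.8,-0.1,0.007,255,-0.1,0.8,-0.1,0.007,255,-0.1,0.8,-0.1,0.007,255,-0.1,0.8,-0.1,0.007,255]'; 
python3 -c "
from h import *
rep()"
python3 -m inch '[0,0.2,0,0.002,255,0,0.4,0,0.003,255,0,0.6,0,0.005,255,0,0.8,0,0.007,255,0,0.8,0,0.007,255,0,0.8,0,0.007,255,0,0.8,0,0.007,255,0,0.8,0,0.007,255]'; 
python3 -c "
from h import *
rep()"
```

```text
time: 10.25
tcp_pos: [0.4436, -0.1431, 0.0908]
ee_rot: [0.335, 1.545, -0.335]
contact_force: [-2.8, -3.4, -2.1]
gripper_width: 0.0205
t 10.25 th 2.7230 arc 326.8 r 120.3 z 90.8 yaw 1.143 ftool [ 2.08 -4.25 -1.1 ] w 20.5 Mz 0.01
time: 10.92
tcp_pos: [0.4439, -0.1427, 0.0909]
ee_rot: [0.34, 1.544, -0.341]
contact_force: [-3.7, -7.8, -2.3]
gripper_width: 0.0208
t 10.92 th 2.7187 arc 326.2 r 120.2 z 90.9 yaw 1.137 ftool [ 2.32 -8.63 -0.1 ] w 20.8 Mz 0.00
```

```bash
cat >> h.py <<'E'
def arc(ths,r=.1202,z=None,ax=AX,off=-np.pi/2):
    s=get_state(); M=R.from_rotvec(s['ee_rot']).as_matrix(); yc=np.arctan2(M[1,1],M[0,1])
    for th in ths:
        P=np.array([*(ax+r*np.array([np.cos(th),np.sin(th)])),z or s['tcp_pos'][2]])
        d=M.T@(P-s['tcp_pos'])*1000; tr=-((th+off-yc+np.pi/2)%np.pi-np.pi/2)
        print(round(th,4),d.round(2),round(tr,3))
E
python3 -c "
from h import *
arc(2.7187+np.array([.03,.07,.11,.15,.19,.23,.26]))"
```

```text
2.7487 [ 0.   -3.6   0.11] -0.041
2.7887 [ 0.   -8.4   0.41] -0.081
2.8287 [ 1.000e-02 -1.318e+01  8.900e-01] -0.121
2.8687 [ 1.000e-02 -1.794e+01  1.570e+00] -0.161
2.9087 [ 1.000e-02 -2.267e+01  2.440e+00] -0.201
2.9487 [ 2.000e-02 -2.736e+01  3.490e+00] -0.241
2.9787 [ 2.000e-02 -3.085e+01  4.410e+00] -0.271
```

```bash

python3 -m inch '[0.1,-3.6,0.1,-0.04,255,0.1,-8.4,0.4,-0.08,255,0.1,-13.2,0.9,-0.12,255,0.1,-17.9,1.6,-0.16,255,0.1,-22.7,2.4,-0.2,255,0.1,-27.4,3.5,-0.24,255,0.1,-30.8,4.4,-0.27,255,0.1,-30.8,4.4,-0.27,255]'; 
python3 -c "
from h import *
rep()
arc(2.97+np.array([.01,.02,.03,.04,.05,.06,.07]))"
```

```text
time: 11.58
tcp_pos: [0.4353, -0.1726, 0.0909]
ee_rot: [0.129, 1.566, -0.129]
contact_force: [-0.1, -2.1, -3.0]
gripper_width: 0.0205
t 11.58 th 2.9787 arc 357.4 r 119.8 z 90.9 yaw 1.407 ftool [ 3.04 -2.04  0.26] w 20.5 Mz -0.15
2.98 [-0.   -0.16 -0.44] -0.002
2.99 [-0.   -1.36 -0.44] -0.012
3.0 [-0.   -2.56 -0.41] -0.022
3.01 [-0.   -3.76 -0.38] -0.032
3.02 [-0.   -4.97 -0.34] -0.042
3.03 [ 0.   -6.17 -0.28] -0.052
3.04 [ 0.   -7.37 -0.21] -0.062
```

```bash

python3 -m inch '[0.1,-0.7,0,-0.006,255,0.1,-1.4,0,-0.012,255,0.1,-2.1,0.02,-0.018,255,0.1,-2.8,0.03,-0.023,255,0.1,-3.5,0.05,-0.029,255,0.1,-4.2,0.07,-0.035,255,0.1,-5,0.1,-0.042,255,0.1,-5,0.1,-0.042,255]'; 
python3 -c "
from h import *
rep()"
python3 -m inch '[0,-0.5,0,-0.004,255,0,-1,0,-0.008,255,0,-1.5,0.01,-0.012,255,0,-2,0.02,-0.017,255,0,-2.5,0.03,-0.021,255,0,-3,0.04,-0.025,255,0,-3,0.04,-0.025,255,0,-3,0.04,-0.025,255]'; 
python3 -c "
from h import *
rep()"
```

```text
time: 12.25
tcp_pos: [0.4347, -0.1773, 0.0908]
ee_rot: [0.096, 1.568, -0.096]
contact_force: [4.1, -2.3, -3.2]
gripper_width: 0.0208
t 12.25 th 3.0188 arc 362.3 r 119.7 z 90.8 yaw 1.449 ftool [ 3.17 -1.78  4.3 ] w 20.8 Mz -0.18
time: 12.92
tcp_pos: [0.4344, -0.1803, 0.0908]
ee_rot: [0.076, 1.569, -0.077]
contact_force: [4.8, -2.3, -3.5]
gripper_width: 0.0204
t 12.92 th 3.0435 arc 365.2 r 119.7 z 90.8 yaw 1.473 ftool [ 3.46 -1.79  4.96] w 20.4 Mz -0.18
```

```bash

python3 -m inch '[0.1,-0.5,0.1,-0.004,255,0.1,-1,0.1,-0.008,255,0.1,-1.5,0.11,-0.012,255,0.1,-2,0.12,-0.017,255,0.1,-2.5,0.13,-0.021,255,0.1,-3,0.14,-0.025,255,0.1,-3,0.14,-0.025,255,0.1,-3,0.14,-0.025,255]'; 
python3 -c "
from h import *
rep()"
python3 -m inch '[0,-0.5,0,-0.004,255,0,-1,0,-0.008,255,0,-1.5,0.01,-0.012,255,0,-2,0.02,-0.017,255,0,-2.5,0.03,-0.021,255,0,-3,0.04,-0.025,255,0,-3,0.04,-0.025,255,0,-3,0.04,-0.025,255]'; 
python3 -c "
from h import *
rep()"
```

```text
time: 13.58
tcp_pos: [0.4341, -0.1833, 0.0908]
ee_rot: [0.057, 1.569, -0.057]
contact_force: [3.8, -2.6, 0.2]
gripper_width: 0.021
t 13.58 th 3.0688 arc 368.3 r 119.7 z 90.8 yaw 1.499 ftool [-0.23 -2.35  4.01] w 21.0 Mz -0.15
time: 14.25
tcp_pos: [0.434, -0.1863, 0.0908]
ee_rot: [0.037, 1.57, -0.037]
contact_force: [4.4, -2.0, -0.4]
gripper_width: 0.0209
t 14.25 th 3.0938 arc 371.3 r 119.7 z 90.8 yaw 1.524 ftool [ 0.41 -1.75  4.49] w 20.9 Mz -0.14
```

```bash

python3 -m inch '[0,-0.5,0.1,-0.004,255,0,-1,0.1,-0.008,255,0,-1.5,0.11,-0.012,255,0,-2,0.12,-0.017,255,0,-2.5,0.13,-0.021,255,0,-3,0.14,-0.025,255,0,-3,0.14,-0.025,255,0,-3,0.14,-0.025,255]'; 
python3 -c "
from h import *
rep()"
python3 -m inch '[0,-0.5,0,-0.004,255,0,-1,0,-0.008,255,0,-1.5,0.01,-0.012,255,0,-2,0.02,-0.017,255,0,-2.5,0.03,-0.021,255,0,-2.5,0.03,-0.021,255,0,-2.5,0.03,-0.021,255,0,-2.5,0.03,-0.021,255]'; 
python3 -c "
from h import *
rep()"
```

```text
time: 14.92
tcp_pos: [0.4339, -0.1893, 0.0907]
ee_rot: [0.017, 1.57, -0.018]
contact_force: [4.7, -1.9, 1.1]
gripper_width: 0.0204
t 14.92 th 3.1187 arc 374.2 r 119.6 z 90.7 yaw 1.549 ftool [-1.08 -1.82  4.77] w 20.4 Mz -0.16
time: 15.58
tcp_pos: [0.4339, -0.1918, 0.0908]
ee_rot: [0.001, 1.57, -0.001]
contact_force: [5.9, -2.4, 0.6]
gripper_width: 0.0209
t 15.58 th 3.1397 arc 376.8 r 119.6 z 90.8 yaw 1.570 ftool [-0.59 -2.36  5.94] w 20.9 Mz -0.19
```

```bash

python3 -m inch '[0,-0.5,0.1,-0.004,255,0,-1,0.15,-0.008,255,0,-1.5,0.16,-0.012,255,0,-2,0.17,-0.017,255,0,-2.5,0.18,-0.021,255,0,-2.5,0.18,-0.021,255,0,-2.5,0.18,-0.021,255,0,-2.5,0.18,-0.021,255]'; 
python3 -c "
from h import *
rep()"
python3 -m inch '[0,-0.5,0.1,-0.004,255,0,-1,0.1,-0.008,255,0,-1.5,0.1,-0.012,255,0,-2,0.1,-0.017,255,0,-2.5,0.13,-0.021,255,0,-2.5,0.13,-0.021,255,0,-2.5,0.13,-0.021,255,0,-2.5,0.13,-0.021,255]'; 
python3 -c "
from h import *
rep()"
```

```text
time: 16.25
tcp_pos: [0.434, -0.1942, 0.0907]
ee_rot: [-0.016, 1.57, 0.015]
contact_force: [4.8, -2.3, 3.4]
gripper_width: 0.0207
t 16.25 th 3.1603 arc 379.2 r 119.5 z 90.7 yaw 1.590 ftool [-3.37 -2.42  4.73] w 20.7 Mz -0.14
time: 16.92
tcp_pos: [0.4341, -0.1967, 0.0907]
ee_rot: [-0.032, 1.57, 0.032]
contact_force: [3.5, -2.1, 5.0]
gripper_width: 0.0207
t 16.92 th 3.1809 arc 381.7 r 119.5 z 90.7 yaw 1.612 ftool [-5.04 -2.24  3.39] w 20.7 Mz -0.21
```

```bash

python3 -m inch '[-0.2,-0.5,0,-0.004,255,-0.2,-1,0.05,-0.008,255,-0.2,-1.5,0.06,-0.012,255,-0.2,-2,0.07,-0.017,255,-0.2,-2.5,0.08,-0.021,255,-0.2,-2.5,0.08,-0.021,255,-0.2,-2.5,0.08,-0.021,255,-0.2,-2.5,0.08,-0.021,255]'; 
python3 -c "
from h import *
rep()"
python3 -m inch '[0,-0.5,0.1,-0.004,255,0,-1,0.1,-0.008,255,0,-1.5,0.1,-0.012,255,0,-2,0.1,-0.017,255,0,-2.5,0.13,-0.021,255,0,-2.5,0.13,-0.021,255,0,-2.5,0.13,-0.021,255,0,-2.5,0.13,-0.021,255]'; 
python3 -c "
from h import *
rep()"
```

```text
time: 17.58
tcp_pos: [0.4342, -0.1991, 0.0907]
ee_rot: [-0.049, 1.57, 0.048]
contact_force: [6.1, -1.3, 1.8]
gripper_width: 0.0207
t 17.58 th 3.2014 arc 384.2 r 119.5 z 90.7 yaw 1.633 ftool [-1.85 -1.69  5.98] w 20.7 Mz -0.14
time: 18.25
tcp_pos: [0.4345, -0.2016, 0.0908]
ee_rot: [-0.065, 1.57, 0.065]
contact_force: [5.0, -1.8, 1.0]
gripper_width: 0.021
t 18.25 th 3.2221 arc 386.7 r 119.4 z 90.8 yaw 1.654 ftool [-1.03 -2.23  4.86] w 21.0 Mz -0.26
```

```bash

python3 -m inch '[0,-0.5,0.05,-0.004,255,0,-1,0.1,-0.008,255,0,-1.5,0.12,-0.012,255,0,-2,0.14,-0.017,255,0,-2.5,0.15,-0.021,255,0,-2.5,0.15,-0.021,255,0,-2.5,0.15,-0.021,255,0,-2.5,0.15,-0.021,255]'; 
python3 -c "
from h import *
rep()"
python3 -m inch '[0,-0.5,0.1,-0.004,255,0,-1,0.1,-0.008,255,0,-1.5,0.1,-0.012,255,0,-2,0.1,-0.017,255,0,-2.5,0.13,-0.021,255,0,-2.5,0.13,-0.021,255,0,-2.5,0.13,-0.021,255,0,-2.5,0.13,-0.021,255]'; 
python3 -c "
from h import *
rep()"
```

```text
time: 18.92
tcp_pos: [0.4347, -0.2041, 0.0907]
ee_rot: [-0.081, 1.569, 0.081]
contact_force: [4.1, -1.3, 1.9]
gripper_width: 0.0205
t 18.92 th 3.2428 arc 389.1 r 119.4 z 90.7 yaw 1.674 ftool [-1.9  -1.72  3.94] w 20.5 Mz -0.20
time: 19.58
tcp_pos: [0.4351, -0.2065, 0.0907]
ee_rot: [-0.098, 1.569, 0.098]
contact_force: [2.7, -1.1, 2.4]
gripper_width: 0.0205
t 19.58 th 3.2633 arc 391.6 r 119.3 z 90.7 yaw 1.695 ftool [-2.44 -1.45  2.5 ] w 20.5 Mz -0.22
```

```bash

python3 -m inch '[0,-0.5,0.05,-0.004,255,0,-1,0.08,-0.008,255,0,-1.5,0.08,-0.012,255,0,-2,0.08,-0.017,255,0,-2.5,0.08,-0.021,255,0,-2.5,0.08,-0.021,255,0,-2.5,0.08,-0.021,255,0,-2.5,0.08,-0.021,255]'; 
python3 -c "
from h import *
rep()"
python3 -m inch '[-0.1,-0.5,0.1,-0.004,255,-0.1,-1,0.1,-0.008,255,-0.1,-1.5,0.1,-0.012,255,-0.1,-2,0.1,-0.017,255,-0.1,-2.5,0.1,-0.021,255,-0.1,-2.5,0.1,-0.021,255,-0.1,-2.5,0.1,-0.021,255,-0.1,-2.5,0.1,-0.021,255]'; 
python3 -c "
from h import *
rep()"
```

```text
time: 20.25
tcp_pos: [0.4354, -0.2089, 0.0907]
ee_rot: [-0.114, 1.568, 0.114]
contact_force: [0.0, 2.8, 3.5]
gripper_width: 0.0209
t 20.25 th 3.2834 arc 394.0 r 119.3 z 90.7 yaw 1.716 ftool [-3.5   2.75  0.42] w 20.9 Mz -0.22
time: 20.92
tcp_pos: [0.4358, -0.2112, 0.0908]
ee_rot: [-0.13, 1.567, 0.131]
contact_force: [-0.2, 5.2, 3.5]
gripper_width: 0.0208
t 20.92 th 3.3033 arc 396.4 r 119.2 z 90.8 yaw 1.737 ftool [-3.52  5.12  0.71] w 20.8 Mz -0.25
```

```bash

python3 -m inch '[-0.1,0.4,0,0.003,255,-0.1,0.8,0,0.006,255,-0.1,1.2,0,0.01,255,-0.1,1.2,0,0.01,255,-0.1,1.2,0,0.01,255,-0.1,1.2,0,0.01,255,-0.1,1.2,0,0.01,255,-0.1,1.2,0,0.01,255]'; 
python3 -c "
from h import *
rep()"
python3 -m inch '[0,0.4,0,0.003,255,0,0.8,0,0.006,255,0,1.2,0,0.01,255,0,1.2,0,0.01,255,0,1.2,0,0.01,255,0,1.2,0,0.01,255,0,1.2,0,0.01,255,0,1.2,0,0.01,255]'; 
python3 -c "
from h import *
rep()"
```

```text
time: 21.58
tcp_pos: [0.4356, -0.2101, 0.0908]
ee_rot: [-0.123, 1.568, 0.123]
contact_force: [1.2, 4.8, -0.8]
gripper_width: 0.0208
t 21.58 th 3.2938 arc 395.3 r 119.2 z 90.8 yaw 1.727 ftool [0.76 4.51 1.97] w 20.8 Mz -0.26
time: 22.25
tcp_pos: [0.4355, -0.209, 0.0909]
ee_rot: [-0.115, 1.568, 0.115]
contact_force: [0.3, 2.5, -4.8]
gripper_width: 0.0207
t 22.25 th 3.2846 arc 394.2 r 119.2 z 90.9 yaw 1.717 ftool [4.75 2.47 0.66] w 20.7 Mz -0.25
```

```bash

python3 -m inch '[0.2,0,0,0,120,0.2,0,0,0,120,0.2,0,0,0,120,0.2,0,0,0,120,0.2,0,0,0,120,-10,0,0,0,120,-40,0,0,0,120,-70,0,0,0,120]'; 
python3 -c "
from h import *
rep()
m=camera_model('wrist')
print(m['position'])
im=snapshot('wrist')[:,:,::-1]; cv2.imwrite('pics/w2.png',im)
crop('pics/w2.png','pics/w2z.png',100,100,400,320,2.6)
AX[:]=[.5540,-.1905]
for th in (2.7275,3.268):
    P=np.array([.5535,-.192])+.12*np.array([np.cos(th),np.sin(th)]); v=P-AX; print(np.arctan2(v[1],v[0])%6.2832)
"
sed -i 's/^AX=.*/AX=np.array([.5540,-.1905])/' h.py
```

```text
time: 22.92
tcp_pos: [0.4349, -0.2087, 0.1617]
ee_rot: [-0.114, 1.57, 0.116]
contact_force: [0.7, -0.9, 1.1]
gripper_width: 0.0483
t 22.92 th 3.2812 arc 393.7 r 119.8 z 161.7 yaw 1.717 ftool [-1.11 -0.97  0.51] w 48.3 Mz -0.00
[ 0.36806523 -0.2193156   0.3323274 ]
2.7406352244117453
3.2798217007192503
```

View pics/w2z.png

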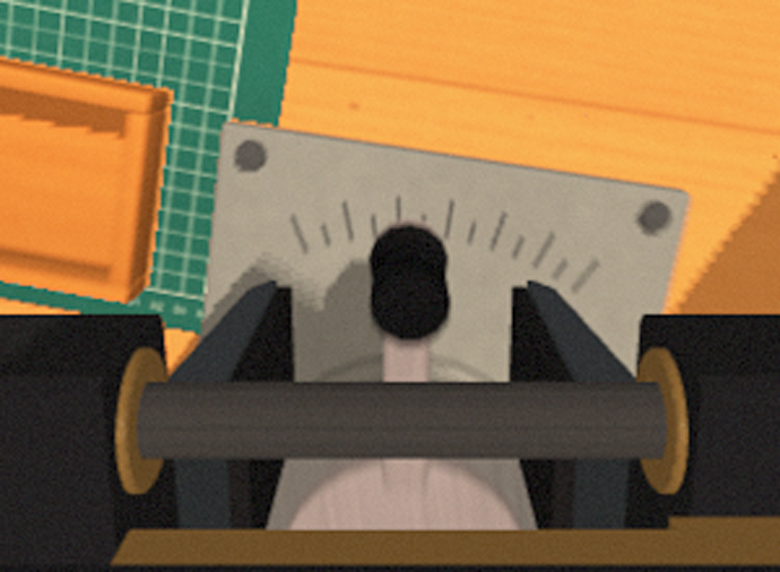

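The wrist view shows the fingers clear of the grip, at about (257,210), and the lever at rest. Next is the knob.

```bash
python3 - <<'E'
from h import *
s=get_state(); print(s['joints'].round(3))
plan([.5233,-.0796,.165],1.8406-np.pi/2)
E
```

```text
[-0.496  0.104  2.187 -0.     0.845 -2.213]
shift mm [  2.7 116.8 103.6] jaw yaw 1.717 turn 1.4475559681042158 t 22.97
```

```bash
python3 -m inch '[3,20,20,0.12,120,3,40,40,0.24,120,3,60,60,0.36,120,3,80,80,0.48,120,3,100,95,0.6,120,3,117,104,0.72,120,3,117,104,0.84,120,3,117,104,0.96,120]'
python3 - <<'E'
from h import *
plan([.5233,-.0796,.165],1.8406-np.pi/2)
E
```

```text
time: 23.63
tcp_pos: [0.522, -0.0771, 0.1586]
ee_rot: [0.639, 1.474, -0.639]
contact_force: [-0.1, 0.6, 0.4]
gripper_width: 0.0484
shift mm [-6.4 -0.7  2.7] jaw yaw 0.753 turn 0.48344412365244005 t 23.63
```

```bash
python3 -m inch '[-4,-1,2,0.12,120,-4,-1,2,0.24,120,-4,-1,2,0.36,120,-4,-1,2,0.48,120,-4,-1,2,0.48,120,-4,-1,2,0.48,120,-4,-1,2,0.48,120,-4,-1,2,0.48,120]'
python3 - <<'E'
from h import *
s=get_state()
plan([.5233,-.0796,.081],1.8406-np.pi/2)
m=camera_model('wrist')
im=snapshot('wrist')[:,:,::-1]; cv2.imwrite('pics/w3.png',im)
cv2.imwrite('pics/t3.png',snapshot('top')[:,:,::-1])
crop('pics/w3.png','pics/w3z.png',100,100,400,320,2.6)
crop('pics/t3.png','pics/t3z.png',230,150,370,270,5)
print(proj(m,np.array([[.5233,-.0796,.115],[.5233,-.0796,.072]])))
b=blobs(im,40,(200,140,300,240)); print(b)
E
```

```text
time: 24.3
tcp_pos: [0.5222, -0.0803, 0.1622]
ee_rot: [1.0, 1.329, -1.0]
contact_force: [0.8, 0.2, 1.4]
gripper_width: 0.0481
shift mm [81.2  1.3 -0.3] jaw yaw 0.28 turn 0.010441755030199618 t 24.3
[[255.73337974 210.78978575]
 [255.44650547 196.10466582]]
[([45, 43, 22, 39, 704], [255.39, 202.48]), ([0, 71, 12, 29, 306], [205.96, 226.44]), ([97, 71, 3, 29, 87], [298.0, 225.0])]
```

View pics/w3z.png

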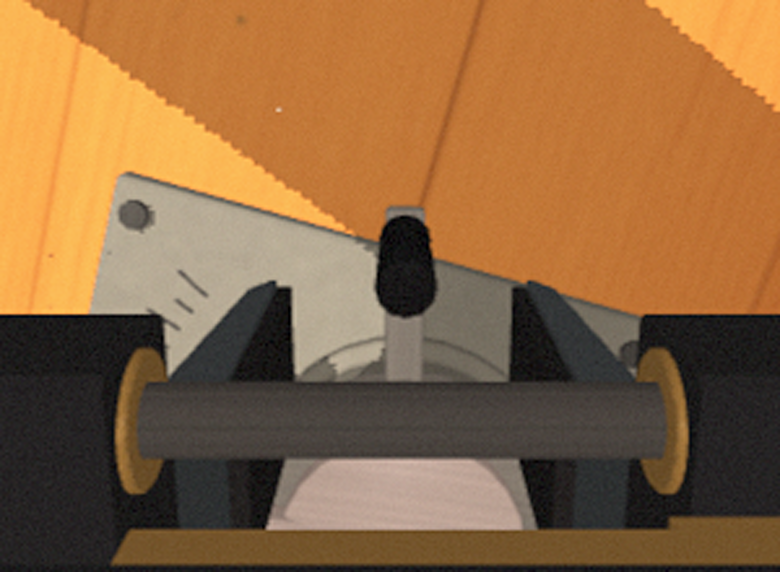

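View pics/t3z.png

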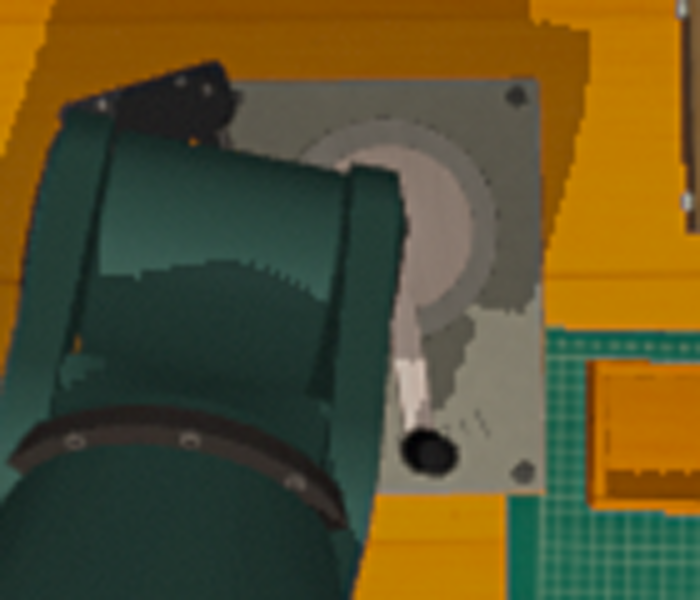

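The knob sits at about (255,202), within a pixel of my prediction from the contact readings. I'll go down and grip it.

```bash
python3 -m inch '[20,1,0,0.01,120,40,1,0,0.01,120,60,1,0,0.01,120,79,1,0,0.01,120,79,1,0,0.01,120,79,1,0,0.01,120,79,1,0,0.01,255,79,1,0,0.01,255]'
python3 -m inch '[0,0,0,0,255,0,0,0,0,255,0,0,0,0,255,0,0,0,0,255,0,0,0,0,255,0,0,0,0,255,0,0,0,0,255,0,0,0,0,255]'
python3 - <<'E'
from h import *
rep()
th0=get_state(); v=th0['tcp_pos'][:2]-AX; t=np.arctan2(v[1],v[0]); r=np.hypot(*v)
print(t,r); arc(t+np.array([.02,.06,.1,.14,.18,.2]),r=r)
E
```

```text
time: 25.07
tcp_pos: [0.5239, -0.0802, 0.0842]
ee_rot: [1.01, 1.322, -1.009]
contact_force: [0.3, -0.0, -0.1]
gripper_width: 0.0382
time: 25.73
tcp_pos: [0.5233, -0.08, 0.0834]
ee_rot: [1.01, 1.324, -1.01]
contact_force: [-1.0, 1.5, 7.2]
gripper_width: 0.0175
t 25.73 th 1.8415 arc 221.0 r 114.7 z 83.4 yaw 0.267 ftool [-7.19 -0.59 -1.75] w 17.5 Mz -0.01
1.8415279374963467 0.1146704316266827
1.8615 [-0.   -2.29  0.03] -0.023
1.9015 [-0.   -6.88  0.23] -0.063
1.9415 [ -0.   -11.45   0.61] -0.103
1.9815 [-1.00e-02 -1.60e+01  1.18e+00] -0.143
2.0215 [-1.000e-02 -2.052e+01  1.920e+00] -0.183
2.0415 [-1.000e-02 -2.277e+01  2.360e+00] -0.203
```

```bash
python3 -m inch '[-0.3,-2.3,0.03,-0.023,255,-0.3,-4.6,0.1,-0.043,255,-0.3,-6.9,0.23,-0.063,255,-0.3,-11.4,0.6,-0.103,255,-0.3,-16,1.2,-0.143,255,-0.3,-20.5,1.9,-0.183,255,-0.3,-22.8,2.4,-0.203,255,-0.3,-22.8,2.4,-0.203,255]'
python3 - <<'E'
from h import *
rep()
arc([2.08,2.12,2.16,2.19,2.21,2.222],r=.1147)
E
```

```text
time: 26.4
tcp_pos: [0.5026, -0.0881, 0.0836]
ee_rot: [0.857, 1.394, -0.854]
contact_force: [5.5, 5.4, -2.3]
gripper_width: 0.0172
t 26.40 th 2.0359 arc 244.3 r 114.5 z 83.6 yaw 0.471 ftool [ 2.32  7.32 -2.3 ] w 17.2 Mz -0.11
2.08 [-0.01 -5.06 -0.09] -0.038
2.12 [-0.02 -9.64  0.18] -0.078
2.16 [ -0.03 -14.21   0.63] -0.118
2.19 [ -0.04 -17.62   1.08] -0.148
2.21 [ -0.05 -19.88   1.45] -0.168
2.222 [ -0.05 -21.24   1.68] -0.18
```

```bash
python3 -m inch '[0,-5,0,-0.038,255,0,-9.6,0.2,-0.078,255,0,-14.2,0.6,-0.118,255,0,-17.6,1.1,-0.148,255,0,-19.9,1.5,-0.168,255,0,-21.2,1.7,-0.18,255,0,-21.2,1.7,-0.18,255,0,-21.2,1.7,-0.18,255]'
python3 - <<'E'
from h import *
rep()
E
```

```text
time: 27.07
tcp_pos: [0.4847, -0.0993, 0.0836]
ee_rot: [0.719, 1.446, -0.717]
contact_force: [6.3, 6.4, -2.2]
gripper_width: 0.0171
t 27.07 th 2.2202 arc 266.4 r 114.5 z 83.6 yaw 0.650 ftool [ 2.25  8.95 -1.29] w 17.1 Mz -0.08
```

```bash
python3 -m inch '[0,0.4,0,0,255,0,0.8,0,0,255,0,1.2,0,0,255,0,1.2,0,0,255,0,1.2,0,0,255,0,1.2,0,0,255,0,1.2,0,0,255,0,1.2,0,0,255]'
python3 - <<'E'
from h import *
rep()
E
```

```text
time: 27.73
tcp_pos: [0.4848, -0.099, 0.0835]
ee_rot: [0.718, 1.448, -0.718]
contact_force: [0.9, -5.4, 4.3]
gripper_width: 0.0169
t 27.73 th 2.2183 arc 266.2 r 114.7 z 83.5 yaw 0.650 ftool [-4.26 -2.56  4.86] w 16.9 Mz -0.05
```

```bash
python3 -m inch '[0,-0.2,0,0,120,0,-0.2,0,0,120,0,-0.2,0,0,120,0,-0.2,0,0,120,0,-0.2,0,0,120,-20,-0.2,0,0,120,-50,-0.2,0,0,120,-80,-0.2,0,0,120]'
python3 - <<'E'
from h import *
rep()
P=AX+.12*np.array([np.cos(3.28),np.sin(3.28)]); print(P)
plan([*P,.165],3.28-np.pi/2)
E
```

```text
time: 28.4
tcp_pos: [0.4835, -0.0986, 0.1636]
ee_rot: [0.718, 1.451, -0.719]
contact_force: [-0.1, 0.6, 0.9]
gripper_width: 0.0481
t 28.40 th 2.2249 arc 267.0 r 115.8 z 163.6 yaw 0.650 ftool [-0.91  0.23 -0.55] w 48.1 Mz -0.03
[ 0.43514756 -0.2070559 ]
shift mm [  -1.4 -104.2   57. ] jaw yaw 0.65 turn -1.058927110464316 t 28.4
```

```bash
python3 -m inch '[-2,-20,-10,-0.12,120,-2,-40,0,-0.24,120,-2,-60,15,-0.36,120,-2,-80,30,-0.48,120,-2,-104,45,-0.6,120,-2,-104,57,-0.72,120,-2,-104,57,-0.84,120,-2,-104,57,-0.96,120]'
python3 - <<'E'
from h import *
plan([.43515,-.20706,.165],3.28-np.pi/2)
E
```

```text
time: 29.07
tcp_pos: [0.4361, -0.2079, 0.1653]
ee_rot: [-0.035, 1.571, 0.035]
contact_force: [-0.7, -0.2, 0.7]
gripper_width: 0.0485
shift mm [ 0.3  0.9 -0.9] jaw yaw 1.615 turn -0.09430256200556686 t 29.07
```

```bash
python3 -m inch '[0,0,-1,-0.094,120,0,0,-1,-0.094,120,0,0,-1,-0.094,120,0,0,-1,-0.094,120,0,0,-1,-0.094,120,0,0,-1,-0.094,120,0,0,-1,-0.094,120,0,0,-1,-0.094,120]'
python3 - <<'E'
from h import *
rep()
m=camera_model('wrist'); im=snapshot('wrist')[:,:,::-1]; cv2.imwrite('pics/w4.png',im)
cv2.imwrite('pics/t4.png',snapshot('top')[:,:,::-1]); cv2.imwrite('pics/s4.png',snapshot('scene')[:,:,::-1])
b=blobs(im,40,(215,140,290,225)); print(b, proj(m,np.array([[.43515,-.20706,.125],[.43515,-.20706,.073]])))
plan([.43515,-.20706,.0915],3.28-np.pi/2)
crop('pics/t4.png','pics/t4z.png',230,150,370,270,5)
E
```

```text
time: 29.73
tcp_pos: [0.4352, -0.2072, 0.1653]
ee_rot: [-0.104, 1.568, 0.104]
contact_force: [-0.4, 0.4, 0.3]
gripper_width: 0.0485
t 29.73 th 3.2812 arc 393.7 r 120.0 z 165.3 yaw 1.704 ftool [-0.33  0.46 -0.32] w 48.5 Mz -0.01
[([26, 44, 29, 41, 1035], [255.08, 204.75])] [[255.18105843 214.94400841]
 [255.02267969 196.59244897]]
shift mm [73.8  0.2  0. ] jaw yaw 1.704 turn -0.00510588021757763 t 29.88
```

View pics/t4z.png

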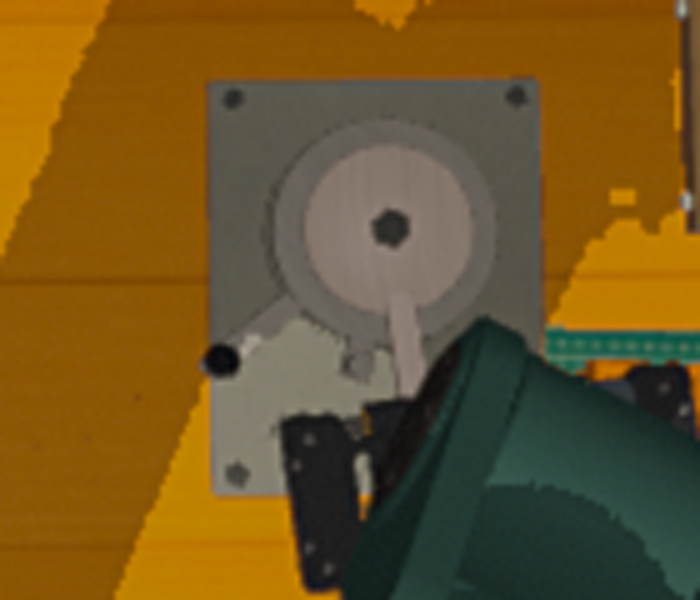

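View pics/w4.png

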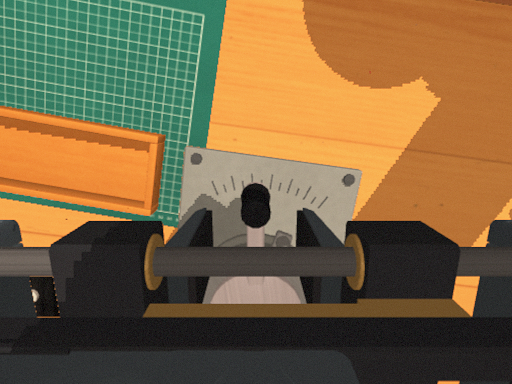

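The top view shows the lug close to the arm and the knob in its new place at about (274,222). The wrist view puts the grip within 0.2 px of 3.280 rad. I'll go down and grip for the check.

```bash
python3 -m inch '[20,0.2,0,0,120,40,0.2,0,0,120,60,0.2,0,0,120,73,0.2,0,0,120,73,0.2,0,0,120,73,0.2,0,0,120,73,0.2,0,0,120,73,0.2,0,0,120]'
python3 -m inch '[0,0,0,0,255,0,0,0,0,255,0,0,0,0,255,0,0,0,0,255,0,0,0,0,255,0,0,0,0,255,0,0,0,0,255,0,0,0,0,255]'
python3 - <<'E'
from h import *
rep()
arc(3.2812-np.array([.01,.03,.05,.07,.09,.1,.11]))
E
```

```text
time: 30.55
tcp_pos: [0.4357, -0.2074, 0.0933]
ee_rot: [-0.105, 1.567, 0.104]
contact_force: [0.6, 0.3, 0.1]
gripper_width: 0.0485
time: 31.22
tcp_pos: [0.4351, -0.207, 0.0924]
ee_rot: [-0.105, 1.568, 0.105]
contact_force: [-1.4, 1.2, 5.3]
gripper_width: 0.0205
t 31.22 th 3.2795 arc 393.5 r 120.0 z 92.4 yaw 1.704 ftool [-5.34  1.39 -1.26] w 20.5 Mz -0.02
3.2712 [ 0.    1.   -0.17] 0.004
3.2512 [ 0.    3.4  -0.14] 0.024
3.2312 [ 0.    5.8  -0.06] 0.044
3.2112 [0.   8.2  0.07] 0.064
3.1912 [ 0.   10.6   0.25] 0.084
3.1812 [ 0.   11.8   0.36] 0.094
3.1712 [ 0.   12.99  0.48] 0.104
```

```bash
python3 -m inch '[-0.2,1,0,0.008,255,-0.2,3.4,0.04,0.028,255,-0.2,5.8,0.12,0.048,255,-0.2,8.2,0.25,0.068,255,-0.2,10.6,0.43,0.088,255,-0.2,13,0.66,0.108,255,-0.2,15.2,0.9,0.125,255,-0.2,15.2,0.9,0.125,255]'
python3 - <<'E'
from h import *
rep()
E
python3 -m inch '[0,0.4,0,0.003,255,0,0.8,0,0.007,255,0,1.2,0,0.01,255,0,1.6,0.01,0.013,255,0,2,0.02,0.017,255,0,2.5,0.03,0.021,255,0,2.5,0.03,0.021,255,0,2.5,0.03,0.021,255]'
python3 - <<'E'
from h import *
rep()
E
```

```text
time: 31.88
tcp_pos: [0.434, -0.1915, 0.0925]
ee_rot: [-0.006, 1.571, 0.006]
contact_force: [-0.1, 0.3, 0.9]
gripper_width: 0.0208
t 31.88 th 3.1496 arc 377.9 r 120.0 z 92.5 yaw 1.578 ftool [-0.86  0.27 -0.13] w 20.8 Mz -0.00
time: 32.55
tcp_pos: [0.434, -0.1893, 0.0925]
ee_rot: [0.01, 1.571, -0.01]
contact_force: [-0.6, 1.3, 2.1]
gripper_width: 0.021
t 32.55 th 3.1314 arc 375.8 r 120.0 z 92.5 yaw 1.558 ftool [-2.06  1.3  -0.65] w 21.0 Mz -0.01
```

```bash
python3 -m inch '[0,0.2,0,0.002,255,0,0.4,0,0.003,255,0,0.6,0,0.005,255,0,0.8,0,0.007,255,0,0.8,0,0.007,255,0,0.8,0,0.007,255,0,0.8,0,0.007,255,0,0.8,0,0.007,255]'
python3 - <<'E'
from h import *
rep()
E
python3 -m inch '[0,0.2,0,0.002,255,0,0.4,0,0.003,255,0,0.6,0,0.005,255,0,0.6,0,0.005,255,0,0.6,0,0.005,255,0,0.6,0,0.005,255,0,0.6,0,0.005,255,0,0.6,0,0.005,255]'
python3 - <<'E'
from h import *
rep()
E
```

```text
time: 33.22
tcp_pos: [0.434, -0.1885, 0.0925]
ee_rot: [0.015, 1.571, -0.015]
contact_force: [-1.5, 0.6, 2.4]
gripper_width: 0.0208
t 33.22 th 3.1251 arc 375.0 r 120.0 z 92.5 yaw 1.551 ftool [-2.37  0.57 -1.52] w 20.8 Mz -0.02
time: 33.88
tcp_pos: [0.434, -0.1879, 0.0925]
ee_rot: [0.019, 1.571, -0.019]
contact_force: [-0.8, 0.8, 2.4]
gripper_width: 0.0208
t 33.88 th 3.1201 arc 374.4 r 120.1 z 92.5 yaw 1.546 ftool [-2.39  0.83 -0.79] w 20.8 Mz 0.01
```

```bash
python3 -m inch '[0,0.2,0,0.002,255,0,0.4,0,0.003,255,0,0.6,0,0.005,255,0,0.6,0,0.005,255,0,0.6,0,0.005,255,0,0.6,0,0.005,255,0,0.6,0,0.005,255,0,0.6,0,0.005,255]'
python3 - <<'E'
from h import *
rep()
E

```

```text
time: 34.55
tcp_pos: [0.434, -0.1873, 0.0925]
ee_rot: [0.023, 1.571, -0.023]
contact_force: [-1.0, -0.8, 1.9]
gripper_width: 0.0209
t 34.55 th 3.1151 arc 373.8 r 120.1 z 92.5 yaw 1.541 ftool [-1.89 -0.8  -1.02] w 20.9 Mz 0.03
```

```bash
python3 -m inch '[0,0.2,0,0.002,255,0,0.4,0,0.003,255,0,0.5,0,0.005,255,0,0.5,0,0.005,255,0,0.5,0,0.005,255,0,0.5,0,0.005,255,0,0.5,0,0.005,255,0,0.5,0,0.005,255]'
python3 - <<'E'
from h import *
rep()
E

```

```text
time: 35.22
tcp_pos: [0.4341, -0.187, 0.0925]
ee_rot: [0.027, 1.571, -0.027]
contact_force: [-2.1, -5.3, 1.6]
gripper_width: 0.0208
t 35.22 th 3.1127 arc 373.5 r 120.0 z 92.5 yaw 1.536 ftool [-1.62 -5.35 -1.88] w 20.8 Mz 0.02
```

```bash
python3 -m inch '[0,0.2,0,0.002,255,0,0.3,0,0.002,255,0,0.3,0,0.002,255,0,0.3,0,0.002,255,0,0.3,0,0.002,255,0,0.3,0,0.002,255,0,0.3,0,0.002,255,0,0.3,0,0.002,255]'
python3 - <<'E'
from h import *
rep()
arc(3.1127+np.array([.02,.04,.06,.08,.1,.12,.135]),r=.12)
E

```

```text
time: 35.88
tcp_pos: [0.434, -0.1868, 0.0925]
ee_rot: [0.028, 1.571, -0.029]
contact_force: [-2.1, -6.3, 0.7]
gripper_width: 0.0208
t 35.88 th 3.1111 arc 373.3 r 120.0 z 92.5 yaw 1.534 ftool [-0.71 -6.37 -1.83] w 20.8 Mz 0.10
3.1327 [ 0.   -2.59  0.06] -0.027
3.1527 [ 0.   -4.99  0.15] -0.047
3.1727 [ 0.   -7.39  0.28] -0.067
3.1927 [ 0.01 -9.78  0.47] -0.087
3.2127 [ 1.000e-02 -1.217e+01  7.000e-01] -0.107
3.2327 [ 1.000e-02 -1.455e+01  9.800e-01] -0.127
3.2477 [ 1.000e-02 -1.633e+01  1.230e+00] -0.142
```

```bash
python3 -m inch '[0,-2.6,0.1,-0.027,255,0,-5,0.15,-0.047,255,0,-7.4,0.28,-0.067,255,0,-9.8,0.47,-0.087,255,0,-12.2,0.7,-0.107,255,0,-14.5,1,-0.127,255,0,-17,1.3,-0.145,255,0,-17,1.3,-0.145,255]'
python3 - <<'E'
from h import *
rep()
E
python3 -m inch '[0,-0.4,0,-0.003,255,0,-0.8,0,-0.006,255,0,-1.2,0,-0.01,255,0,-1.6,0,-0.013,255,0,-2,0.02,-0.017,255,0,-2,0.02,-0.017,255,0,-2,0.02,-0.017,255,0,-2,0.02,-0.017,255]'
python3 - <<'E'
from h import *
rep()
E
```

```text
time: 36.55
tcp_pos: [0.4348, -0.204, 0.0925]
ee_rot: [-0.086, 1.569, 0.086]
contact_force: [-1.6, -0.9, 1.9]
gripper_width: 0.0206
t 36.55 th 3.2542 arc 390.5 r 120.0 z 92.5 yaw 1.681 ftool [-1.93 -0.68 -1.65] w 20.6 Mz 0.02
time: 37.22
tcp_pos: [0.435, -0.2056, 0.0925]
ee_rot: [-0.099, 1.568, 0.098]
contact_force: [-0.8, -0.9, 1.3]
gripper_width: 0.0207
t 37.22 th 3.2676 arc 392.1 r 120.0 z 92.5 yaw 1.696 ftool [-1.26 -0.76 -0.94] w 20.7 Mz -0.05
```

```bash
python3 -m inch '[0,-0.2,0,-0.002,255,0,-0.4,0,-0.003,255,0,-0.6,0,-0.005,255,0,-0.8,0,-0.007,255,0,-1,0,-0.008,255,0,-1,0,-0.008,255,0,-1,0,-0.008,255,0,-1,0,-0.008,255]'
python3 - <<'E'
from h import *
rep()
E
python3 -m inch '[0,-0.2,0,-0.002,255,0,-0.4,0,-0.003,255,0,-0.6,0,-0.005,255,0,-0.8,0,-0.007,255,0,-1,0,-0.008,255,0,-1,0,-0.008,255,0,-1,0,-0.008,255,0,-1,0,-0.008,255]'
python3 - <<'E'
from h import *
rep()
E
```

```text
time: 37.88
tcp_pos: [0.4351, -0.2065, 0.0925]
ee_rot: [-0.105, 1.568, 0.105]
contact_force: [-1.5, 0.3, 2.1]
gripper_width: 0.0209
t 37.88 th 3.2758 arc 393.1 r 120.0 z 92.5 yaw 1.704 ftool [-2.06  0.54 -1.47] w 20.9 Mz -0.02
time: 38.55
tcp_pos: [0.4352, -0.2075, 0.0925]
ee_rot: [-0.111, 1.568, 0.111]
contact_force: [0.7, 2.7, 2.9]
gripper_width: 0.0208
t 38.55 th 3.2839 arc 394.1 r 120.0 z 92.5 yaw 1.712 ftool [-2.85  2.57  1.08] w 20.8 Mz -0.07
```

```bash

python3 -m inch '[0,-0.2,0,-0.002,255,0,-0.4,0,-0.003,255,0,-0.6,0,-0.005,255,0,-0.8,0,-0.007,255,0,-0.8,0,-0.007,255,0,-0.8,0,-0.007,255,0,-0.8,0,-0.007,255,0,-0.8,0,-0.007,255]'
python3 - <<'E'
from h import *
rep()
E
```

```text
time: 39.22
tcp_pos: [0.4353, -0.2083, 0.0925]
ee_rot: [-0.117, 1.568, 0.117]
contact_force: [0.3, 3.9, 1.8]
gripper_width: 0.0208
t 39.22 th 3.2906 arc 394.9 r 120.0 z 92.5 yaw 1.719 ftool [-1.77  3.83  0.87] w 20.8 Mz -0.01
```

```bash

python3 -m inch '[0,0.3,0,0.002,255,0,0.6,0,0.005,255,0,0.9,0,0.007,255,0,1.1,0,0.009,255,0,1.1,0,0.009,255,0,1.1,0,0.009,255,0,1.1,0,0.009,255,0,1.1,0,0.009,255]'
python3 - <<'E'
from h import *
rep()
E
python3 -m inch '[0,0,0,0,220,0,0,0,0,200,0,0,0,0,160,0,0,0,0,120,0,0,0,0,120,0,0,0,0,120,0,0,0,0,120,0,0,0,0,120]'
python3 - <<'E'
from h import *
rep()
E
```

```text
time: 39.88
tcp_pos: [0.4352, -0.2073, 0.0925]
ee_rot: [-0.11, 1.568, 0.11]
contact_force: [-0.1, 1.1, 0.3]
gripper_width: 0.0207
t 39.88 th 3.2821 arc 393.9 r 120.0 z 92.5 yaw 1.710 ftool [-0.33  1.1   0.08] w 20.7 Mz 0.00
time: 40.55
tcp_pos: [0.4352, -0.2073, 0.0925]
ee_rot: [-0.11, 1.568, 0.109]
contact_force: [0.0, 0.4, -0.2]
gripper_width: 0.0481
t 40.55 th 3.2819 arc 393.8 r 120.0 z 92.5 yaw 1.710 ftool [0.21 0.35 0.05] w 48.1 Mz -0.00
```

Now up, and then a look.

```bash

python3 -m inch '[-20,0,0,0,120,-50,0,0,0,120,-73,0,0,0,120,-73,0,0,0,120,-73,0,0,0,120,-73,0,0,0,120,-73,0,0,0,120,-73,0,0,0,120]'
python3 - <<'E'
from h import *
rep()
m=camera_model('wrist'); im=snapshot('wrist')[:,:,::-1]; cv2.imwrite('pics/w5.png',im)
print(blobs(im,40,(215,140,290,225)))
for th in (3.27,3.28,3.29):
    P=AX+.12*np.array([np.cos(th),np.sin(th)]); print(th,proj(m,np.array([[*P,.125],[*P,.073]])).mean(0))
E
python3 -m inch '[-40,0,-20,0,120,-80,0,-40,0,120,-80,100,-40,0,120,-80,140,-40,0,120,-80,180,-40,0,120,-80,220,-40,0,120,-80,260,-40,0,120,-80,280,-40,0,120]'
```

```text
time: 41.22
tcp_pos: [0.4346, -0.2069, 0.1645]
ee_rot: [-0.109, 1.57, 0.11]
contact_force: [0.8, -0.3, -0.2]
gripper_width: 0.0485
t 41.22 th 3.2785 arc 393.4 r 120.5 z 164.5 yaw 1.710 ftool [ 0.15 -0.39  0.74] w 48.5 Mz -0.06
[([26, 44, 29, 41, 1019], [254.62, 205.36])]
3.27 [256.17791752 206.80361684]
3.28 [254.64078502 206.79422843]
3.29 [253.10361592 206.79959414]
time: 41.93
tcp_pos: [0.3601, 0.0353, 0.2452]
ee_rot: [-0.109, 1.568, 0.109]
contact_force: [0.5, -0.5, -0.4]
gripper_width: 0.0482
```

```bash
python3 - <<'E'
from h import *
im=snapshot('top')[:,:,::-1].copy(); cv2.imwrite('pics/t6.png',im); cv2.imwrite('pics/s6.png',snapshot('scene')[:,:,::-1])
crop('pics/t6.png','pics/t6z.png',180,110,360,270,4)
m=camera_model('top')
a0=cv2.imread('pics/top0.png')
for q in (a0,im): print(blobs(q,40,(250,180,345,255)))
# angle from top: same-height differential
def ang(px,z):
    v=onz(m,px,z)[:2]-AX; return np.arctan2(v[1],v[0])%6.2832
b=blobs(im,40,(250,180,345,255))
for x in b: print(x[1],ang(x[1],.11),ang(x[1],.1))
E
```

```text
[([14, 25, 6, 5, 25], [266.44, 206.8]), ([45, 55, 10, 9, 66], [299.32, 239.44])]
[([21, 39, 7, 6, 32], [274.16, 221.62]), ([60, 56, 11, 9, 78], [315.21, 239.97])]
[274.16, 221.62] 2.209187080171228 2.21217129522255
[315.21, 239.97] 3.2509717419858526 3.262462102021723
```

View pics/t6z.png

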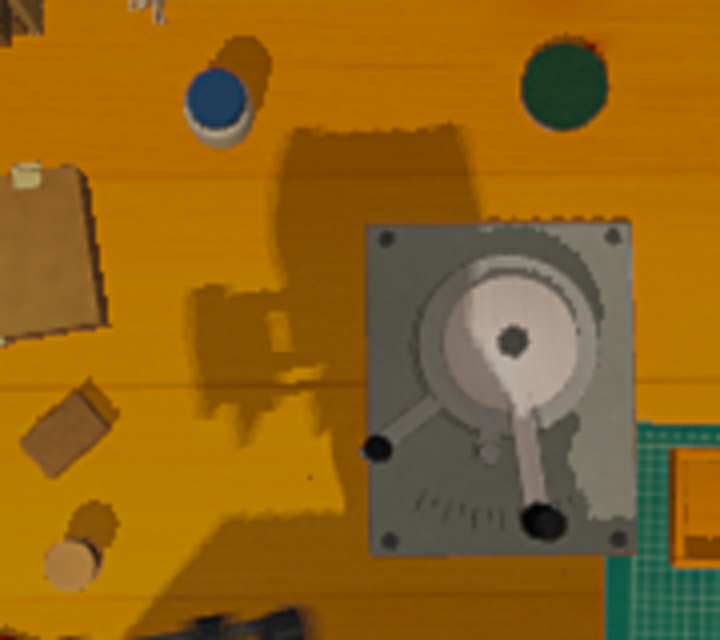

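View pics/s6.png

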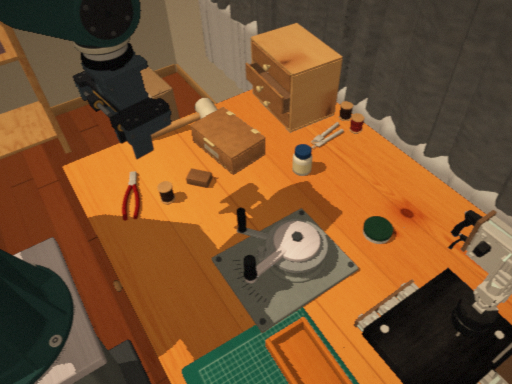

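The top and scene views show the lever at (315,240), the knob at (274,222) and the lug just short of the arm. The pot, tin, block and spool are where they were, and the arm is clear of everything.

```bash
python3 -c "
from rig import *
print(get_state()['time'],get_state()['joint_vel'].round(3)); job_done()"
```

```text
42.0333 [-0.126  0.02  -0.015 -0.02  -0.008 -0.13 ]
the job is handed in; nothing more can be done
```

The lever now has about 19 mm of free play at its grip, inside the 20 ± 4 mm asked for, and I left it resting on the bite. I handed the job in at 42 s of the 72 s allowed.

- **First feel:** Gripping the lever, I rocked it back until it rested on the stop with about 8 N. I then rocked it forward to the bite with about 7 N, well under the 15 N limit. The free play came out at about 65 mm at the grip.
- **Setting the stop:** I turned the stop by its knob about 0.377 rad counter-clockwise, then let go.
- **Check:** I rocked the lever back onto the stop again, with about 6–7 N. It touched at about 374 mm on my grip-travel scale. Going forward, the drive bit at about 392.7–393.3 mm, and I took it to about 4.5 N. That gives 19 mm (18.7–19.4).
- **Letting go:** I eased off to about 1 N before opening the fingers. A wrist picture afterwards put the lever at 3.280 rad, about 0.2–0.6 mm past the bite. The arm is clear, and the pot, tin, block and spool look unmoved in the last pictures.

**What did not quite agree:**
- The force readings had an offset of about 1–2 N that drifted. The resistance at the bite read about 2 N/mm rather than 3, which I put down to give in the grip. The bite is therefore known to about ±0.5 mm.
- The coarse top-camera estimate of the lever was about 0.02–0.03 rad less than the wrist view. It was low by about the same amount at the start, so I relied on the wrist view and the contact readings.
- Early in the first rocking I lowered the tool slightly while gripping, which put about 28 N of vertical force on the grip for a moment. I took it off at once.
- The arm still had a little residual motion, clear of everything, when I handed in.

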